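Uncover a pressed mount slide and present its frosted label end to the label camera

TASK

Lift the handled press canister off the slide on the little round stand and set it upright on the bare desk close beside the stand. Then pick up the glass slide by its clear end (the small corner notch marks the other, frosted end) and hold it level, label side up, with the frosted end centred about 8 cm above the white spot plate, the slide in line with the plate and its frosted end pointing towards the camera post. Finish while still holding it there; do not drop the slide on the desk or tip the canister over, and leave the jar, caliper and probe where they are.

Things in the scene. Friction and masses are not known exactly. Their poses are not given: they have to be found in the camera images.
- stand: fixed round dark steel stand; foot disc 90 mm across and 10 mm high, thin stem 28 mm across, top disc 60 mm across whose flat top is 50 mm above the desk. Origin: centre of its underside, on the desk.
- slide_mid (a point): centre of the loose glass slide, 110 (x) x 40 (y) x 6 mm (z), 66 g, flat on the stand under the canister, any heading, label side (+z) up, each end overhanging the stand some 25 mm. Its +x end is frosted: last 30 mm opaque white with a cream label, corner +x +y cut by an 8 mm square notch. The rest is clear greenish glass; grip it across its width at x = -40 mm, fingers may reach below it there.
- slide_frost (a point): point on the slide's centre line 40 mm from its centre towards the frosted end (15 mm from that end), mid thickness. Axes as slide_mid.
- slide_clear (a point): middle of the slide's clear end edge, 55 mm from its centre, away from the frosted end, mid thickness. Axes as slide_mid.
- canister_grip (a point): middle of the handle bar of the loose press canister: aluminium pot 56 mm across, blue lid 59 mm across, 61 mm high, about 0.45 kg. Bar: round, 10 mm thick, along the canister's y, 56 mm between end posts, centre 92 mm above the pot's underside, 31 mm above its lid. z up through the pot. Starts upright on the slide, over the stand's centre, underside 56 mm above the desk.
- viewer: fixed label camera: white porcelain spot plate 110 (x) x 80 (y) x 12 mm high; on its +x side, 95 mm from the plate's centre, a thin post carries a small grey camera head (top 195 mm above the desk, reaching to 60 mm from the plate's centre) looking down at the plate. Origin: centre of the plate's underside on the desk; +x points to the post.
- viewer_spot (a point): centre of the top face of the spot plate, 12 mm above the desk. Axes as viewer.
- jar_mid (a point): bystander, leave alone: loose ribbed green glass jar with a pale knobbed lid, 73 mm across, 93 mm high; point on its axis 46 mm above its underside.
- caliper_mid (a point): bystander, leave alone: loose steel vernier caliper lying flat, 150 mm long (x), 9 mm high; jaws near its +x end reaching 39 mm to -y. Point at the middle of its beam, 4.5 mm above the desk.
- probe_mid (a point): bystander, leave alone: loose chrome dissecting probe lying flat, about 153 mm long (x) and 9 mm thick. Point near its middle, 4.5 mm above the desk.
Things that resemble listed ones, but are neither listed nor needed, are in the scene too. What is shaped like the part that bears slide_mid but green or orange is not meant.

How it is judged:
By the outcome, as a careful person would: the job done as asked, in the order asked, and still so for the second after the job is handed in, while the arm keeps its last pose, push and grip.
It also fails if it takes over 54 s, if anything falls off the work surface, if the arm or the gripper's body presses on something with over 40 N, if the wrist force passes 120 N, or if a joint passes its speed limit or range.

ROBOT

A 6-joint arm with a two-finger parallel gripper is mounted at the origin on the work surface. World frame = base frame: x ahead of the robot, y to its left, z up, the work surface at z = 0. Lengths are in m, angles in rad, forces in N, time in s.
With the tool pointing down it reaches from about 0.325 to 0.75 m from the base axis. Payload 7.6 kg.
Tool frame: the origin (TCP) lies between the finger pads; the fingertips stand 14 mm ahead of it and the grasp point (between the pads) lies 5 mm behind it; x points along the fingers, y is the direction in which the jaws open and shut, and the axes are right-handed (so a half turn about x gives the same grasp; the last joint's range is limited). The gripper opens to 85 mm and grips with 20 to 120 N. Pads are 22 mm wide; open, the fingers measure 114 mm over their backs; the gripper's body (76 mm by 85 mm) begins 54 mm behind the grasp point. The pads swing forward as they close: fully open they stand 13 mm farther back than shut.
Start: joints at [-0.07, 0.052, 1.401, -0, 1.689, -0.07], TCP at [0.525, 0, 0.245] pointing down, gripper open.
Joint ranges: [-2.9, 2.9], [-0.91, 2.17], [0.12, 2.37], [-1.06, 4.2], [0.26, 2.73], [-2.93, 2.93]. Speed limits (rad/s): [2.57, 2.57, 3.01, 3.14, 3.14, 3.14].

INTERFACE

Orientations are given as a unit quaternion [x, y, z, w].
In Python, from cell import robot, read_camera, calibration gives the robot as it stands.
- The arm moves only by the tool carry_out, never from a script. Its argument "plan" is a list of rows, each an object of numbers: "tx", "ty", "tz": the shift along the world's x, y, z normalised to -1 to 1, where 1 is 150 mm; "wx", "wy", "wz": the turn, a rotation vector about the world's x, y, z normalised to -1 to 1, where 1 is 0.1 rad; "fingers": the opening, from 0 (shut) to 1 (fully open). A call has 1 to 10 rows; each row shifts and turns the commanded pose from where the row before left it; what a row does not reach is not made up. A row lasts 1/10 s, in which the tool goes at most 50 mm and 8.59 degrees, less where a joint would pass 70% of its speed; a pose out of reach is approached as far as the arm can. A call with a number of a shift or a turn outside -1 to 1 is refused whole. A call with a gripper value outside its range is refused whole. The fingers move at their own pace and stop on an object; "squeeze" is the grip in N (left out, the last holds). Time passes only in rows, so rows that do not move let the fingers close. It gives the time, the measured TCP pose, the force and the opening at its end, in the units of the state.
- robot.read_state(): the state, without advancing time (a new reading comes with each control period).
- read_camera(name): name is "scene" or "side" or "wrist"; returns (picture, depth): 480x640x3 uint8, red, green, blue; 480x640 float32, m along the optical axis (not along the pixel's ray), 0 where there is no reading.
- calibration(name): a dict with "fx", "fy", "cx", "cy" (pixels), "extrinsics" (4x4, takes a point from world to camera coordinates). Camera axes: x right, y down, z forward; pixel columns grow to the right and rows downward; lengths in m; the calibration is good to about 2 mm. A picture is of the moment at which its call begins: read the wrist's pose just before it. calibration takes no time and is no camera call; for the wrist camera it gives the pose at the moment of the call.
- robot.close_job(): hands the job in, once; it reports no verdict.
The state is a dict: "clock": time; "joint_positions": joint angles; "joint_vel": joint speeds; "joint_torque": joint torques, N m; "eef_pos": TCP position; "orientation": TCP orientation; "wrist_force": force on the tool from outside, world axes, zero at the start; "ft_torque": the same for the moment, N m; "opening": finger opening in m.
Only numpy, scipy, OpenCV 4.12 (cv2) and the standard library are available. Lean on these libraries where they do the work, as an engineer would, in place of code of your own. Each camera call takes 0.05 s, during which the arm holds its last target.

## Working session

There is one attempt and no reset: what is moved stays moved. The work goes in short steps, Python scripts to look and compute and a tool call to move; the robot and the scene stay as the last step left them, time stands still between calls to the robot, and variables do not carry over. Pictures are saved under pics/ and viewed, and the job is handed in when it is done.

Besides the shell and the picture viewer there is one more tool, called by a JSON object that holds its "api" and its "payload", one argument or row to a line. carry_out: Moves the arm, as the interface text tells. Scaled input: -1 to 1 covers 150 mm each way for a shift and 0.1 rad each way for a turn. Its arguments: {"type":"object","properties":{"plan":{"type":"array","items":{"type":"object","properties":{"tx":{"type":"number"},"ty":{"type":"number"},"tz":{"type":"number"},"wx":{"type":"number"},"wy":{"type":"number"},"wz":{"type":"number"},"fingers":{"type":"number"}}}},"squeeze":{"type":"number"}},"required":["plan"]}

```bash
ls; mkdir -p pics; cat > h.py <<'E'
import numpy as np, cv2
from cell import robot, read_camera, calibration
def save(n,im): cv2.imwrite('pics/'+n+'.png', im[:,:,::-1])
def grab(name,tag):
    c=calibration(name); p,d=read_camera(name); save(tag,p)
    np.savez('pics/'+tag+'.npz',p=p,d=d,E=c['extrinsics'],K=[c['fx'],c['fy'],c['cx'],c['cy']])
def load(tag): return np.load('pics/'+tag+'.npz')
def w(tag,u,v,z=None):
    L=load(tag);fx,fy,cx,cy=L['K'];E=L['E'];R=E[:3,:3];t=E[:3,3]
    r=np.array([(u-cx)/fx,(v-cy)/fy,1.])
    o=-R.T@t; dr=R.T@r
    if z is None:
        dd=L['d'][int(round(v)),int(round(u))]; return o+dr*dd
    return o+dr*(z-o[2])/dr[2]
def pix(tag,P):
    L=load(tag);fx,fy,cx,cy=L['K'];q=L['E'][:3,:3]@np.array(P)+L['E'][:3,3]
    return fx*q[0]/q[2]+cx, fy*q[1]/q[2]+cy
def crop(tag,u0,v0,u1,v1,s,out):
    p=load(tag)['p'][v0:v1,u0:u1]; save(out,cv2.resize(p,None,fx=s,fy=s,interpolation=cv2.INTER_CUBIC))
E
python3 -c "
from h import *
for n in ['scene','side','wrist']: grab(n,n+'0')
print(robot.read_state())"
```

```text
pics
{'clock': 0.15, 'joint_positions': array([-7.02968394e-02,  5.26864401e-02,  1.40148432e+00, -1.30259072e-05,
        1.68860049e+00, -7.03151544e-02]), 'joint_vel': array([-0.00012219, -0.00147057, -0.00257176,  0.00074219, -0.00025252,
       -0.0001041 ]), 'joint_torque': array([ 9.01752592e-04, -3.81951857e+01, -3.60423374e+01, -3.57651027e-05,
        4.66565543e-03,  6.07237575e-05]), 'eef_pos': array([5.24791006e-01, 3.58710993e-05, 2.44672467e-01]), 'orientation': array([ 0.49971904,  0.50031573, -0.50027239,  0.49969249]), 'wrist_force': array([ 0.17691507, -0.30701259,  0.09916486]), 'ft_torque': array([-0.05879346,  0.01154942,  0.04654207]), 'opening': 0.08556492997012659}
```

View pics/scene0.png

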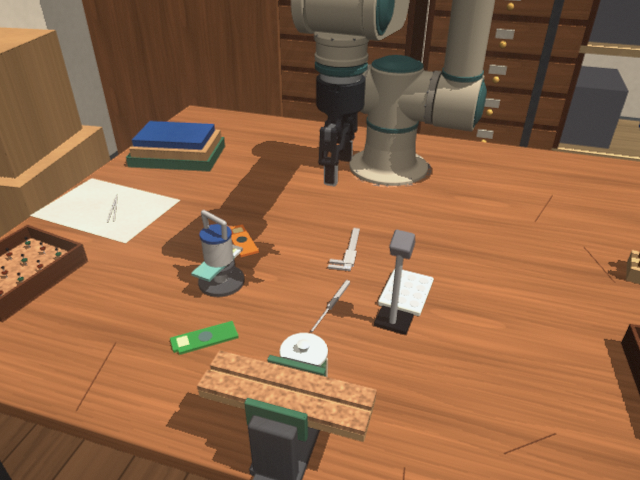

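View pics/side0.png

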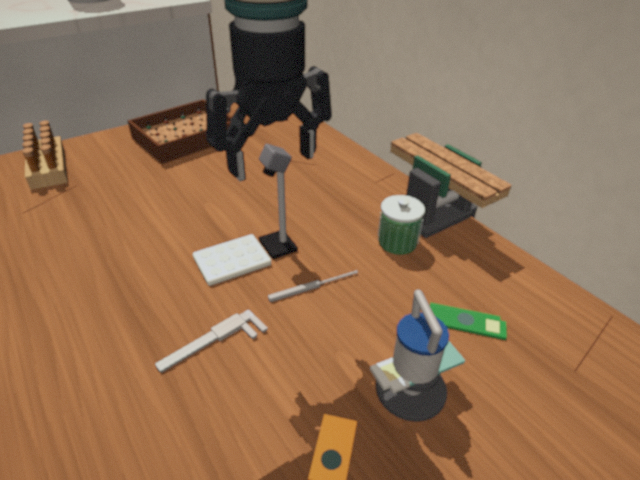

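View pics/wrist0.png

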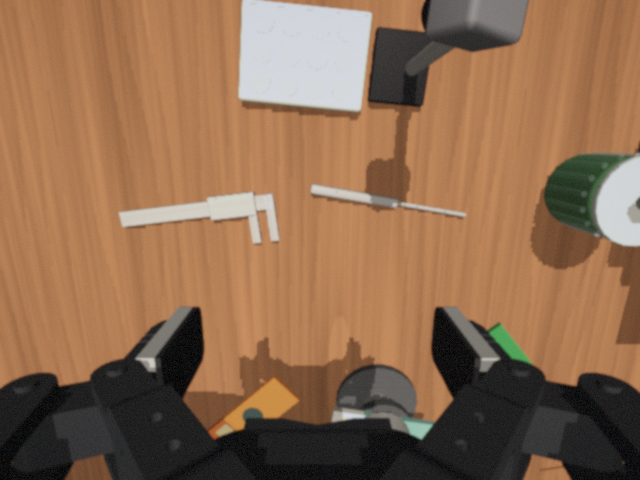

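```bash
python3 -c "
from h import *
crop('side0',340,280,480,430,5,'c_side'); crop('scene0',170,200,270,300,6,'c_scene'); crop('scene0',360,220,450,340,5,'c_view')
"
```

```text
(no output)
```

View pics/c_side.png

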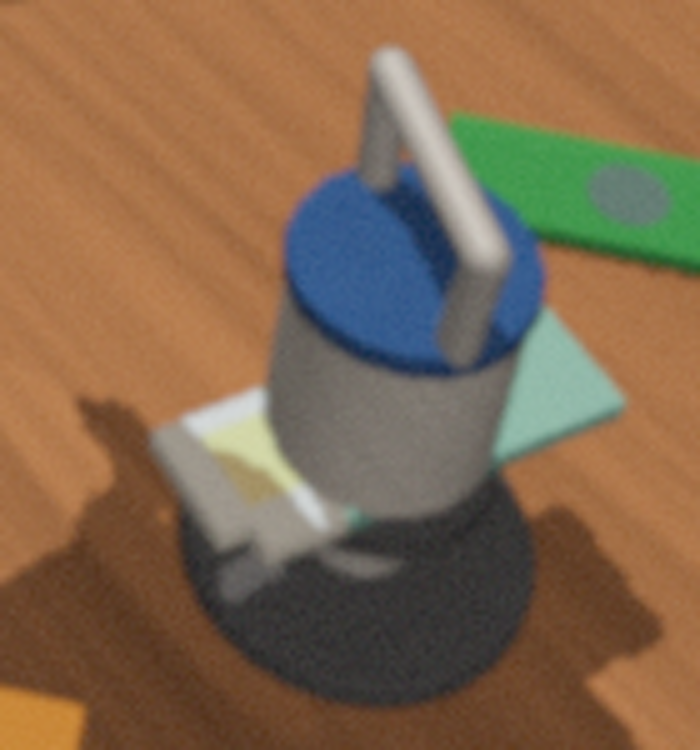

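View pics/c_scene.png

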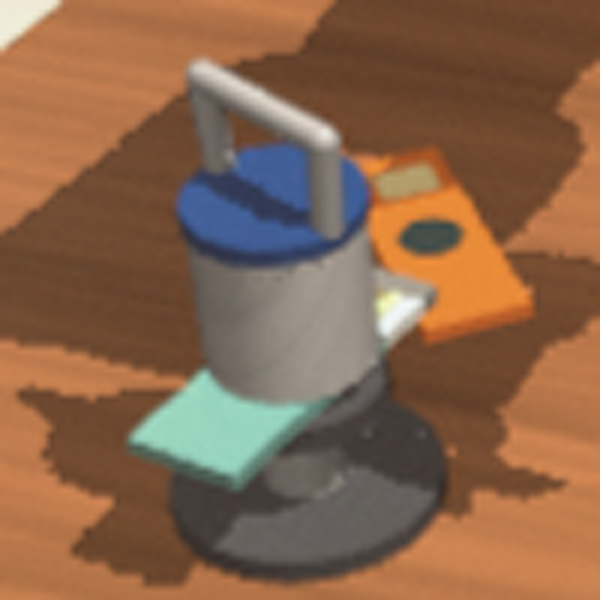

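View pics/c_view.png

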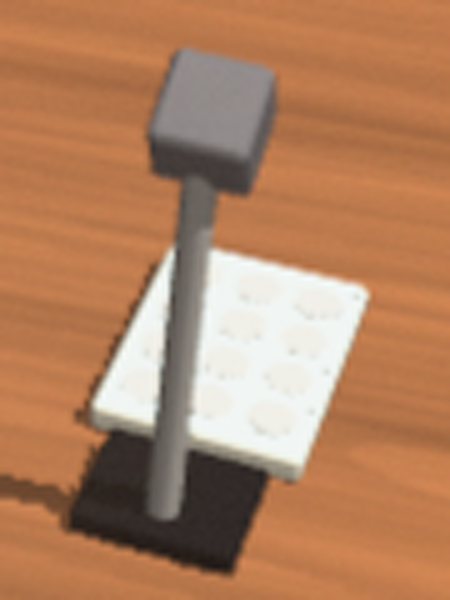

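```bash
python3 -c "
from h import *
np.set_printoptions(precision=4,suppress=True)
print('bar scene',w('scene0',203.3,211.5,.148),w('scene0',225,223.3,.148), w('scene0',214,217))
print('bar side',w('side0',418,292,.148),w('side0',437.6,331.6,.148), w('side0',428,310))
print('clear scene',w('scene0',192,273.3,.056),w('scene0',210,280.8,.056),w('scene0',205,268.6,.056),)
print('clear side',w('side0',465,360.4,.056),w('side0',449.6,341.6,.056))
print('frost side',w('side0',371,367,.056),w('side0',393,357.5,.056),w('side0',385,389,.056),w('side0',412,383,.056))
print('frost scene',w('scene0',242.5,248.5,.056))
print('lidside',w('side0',422,332,.117),w('scene0',215.5,234,.117))
print('plate wrist',[w('wrist0',u,v,.012) for u,v in [(246,0),(372,12),(361,110),(240,100)]])
print('black base',[w('wrist0',u,v,.004) for u,v in [(376,28),(369,101),(424,105)]])
print('camera head',[w('wrist0',u,v) for u,v in [(470,30),(300,60)]])
print('plate side',[w('side0',u,v,.012) for u,v in [(193,256),(258,237),(271,261),(209,281)]])
print('plate scene',[w('scene0',u,v,.012) for u,v in [(400,269.5),(433.5,278.5),(419,314),(379,302)]])
print('stand foot side',w('side0',411,391,.01))
"
```

```text
bar scene [ 0.5732 -0.2424  0.148 ] [ 0.597  -0.1869  0.148 ] [ 0.591  -0.2109  0.1529]
bar side [ 0.6019 -0.1851  0.148 ] [ 0.5785 -0.2393  0.148 ] [ 0.5868 -0.2152  0.1542]
clear scene [ 0.643  -0.2415  0.056 ] [ 0.6524 -0.2     0.056 ] [ 0.6231 -0.2253  0.056 ]
clear side [ 0.6436 -0.2426  0.056 ] [ 0.6493 -0.2117  0.056 ]
frost side [ 0.5418 -0.1869  0.056 ] [ 0.5732 -0.1909  0.056 ] [ 0.536  -0.2195  0.056 ] [ 0.5675 -0.2307  0.056 ]
frost scene [ 0.5435 -0.1853  0.056 ]
lidside [ 0.5869 -0.2139  0.117 ] [ 0.5927 -0.2115  0.117 ]
plate wrist [array([0.4654, 0.1796, 0.012 ]), array([0.5703, 0.1707, 0.012 ]), array([0.5634, 0.0934, 0.012 ]), array([0.4562, 0.1018, 0.012 ])]
black base [array([0.5752, 0.1608, 0.004 ]), array([0.5713, 0.1016, 0.004 ]), array([0.6212, 0.0982, 0.004 ])]
camera head [array([0.5904, 0.113 , 0.189 ]), array([0.5097, 0.1341, 0.0116])]
plate side [array([0.4596, 0.1717, 0.012 ]), array([0.574 , 0.1573, 0.012 ]), array([0.5613, 0.0901, 0.012 ]), array([0.4568, 0.1021, 0.012 ])]
plate scene [array([0.4587, 0.1146, 0.012 ]), array([0.4669, 0.1819, 0.012 ]), array([0.576 , 0.1702, 0.012 ]), array([0.5663, 0.0951, 0.012 ])]
stand foot side [ 0.5856 -0.2186  0.01  ]
```

```bash
python3 -c "
from h import *
np.set_printoptions(precision=3,suppress=True)
f=lambda t,L,z:print(t,[w(t,u,v,z) for u,v in L])
f('scene0',[(171,341),(234,323),(238,333),(175,350)],.006)
f('scene0',[(228,232),(247,226),(258,248),(243,255)],.006)
f('side0',[(322,415),(357,419),(345,480),(309,480)],.006)
f('wrist0',[(280,378),(299,400),(208,430)],.006)
f('scene0',[(349,281),(312,330)],.005);f('side0',[(270,298),(357,272)],.005)
f('side0',[(401,240)],.02)
f('wrist0',[(376,395)],.01)
"
```

```text
scene0 [array([ 0.765, -0.222,  0.006]), array([ 0.692, -0.139,  0.006]), array([ 0.713, -0.122,  0.006]), array([ 0.781, -0.205,  0.006])]
scene0 [array([ 0.434, -0.274,  0.006]), array([ 0.399, -0.244,  0.006]), array([ 0.47 , -0.187,  0.006]), array([ 0.502, -0.207,  0.006])]
side0 [array([ 0.475, -0.182,  0.006]), array([ 0.507, -0.21 ,  0.006]), array([ 0.452, -0.26 ,  0.006]), array([ 0.419, -0.238,  0.006])]
wrist0 [array([ 0.483, -0.184,  0.006]), array([ 0.504, -0.212,  0.006]), array([ 0.399, -0.252,  0.006])]
scene0 [array([0.516, 0.025, 0.005]), array([ 0.666, -0.002,  0.005])]
side0 [array([0.521, 0.024, 0.005]), array([ 0.668, -0.003,  0.005])]
side0 [array([0.77 , 0.007, 0.02 ])]
wrist0 [array([ 0.589, -0.203,  0.01 ])]
```

{"api": "carry_out", "payload": {
  "plan": [
    {"tx": 0.06,"ty": -0.236,"wz": -0.67,"fingers": 0.7},
    {"tx": 0.06,"ty": -0.236,"wz": -0.67},
    {"tx": 0.06,"ty": -0.236,"wz": -0.67},
    {"tx": 0.06,"ty": -0.236,"wz": -0.67},
    {"tx": 0.06,"ty": -0.236,"wz": -0.67},
    {"tx": 0.06,"ty": -0.236,"wz": -0.67},
    {"tx": 0.06},
    {}
  ],
  "squeeze": 60
}}

```text
validation failed for argument at $.pl...
```

```bash
python3 -c "
from h import *
for n in ['wrist','side']: grab(n,n+'1')
s=robot.read_state();print(s['eef_pos'],s['orientation'],s['joint_positions'])"
```

```text
[5.24884750e-01 2.58553294e-05 2.44953541e-01] [-0.49984691 -0.50016267  0.5001657  -0.49982461] [-7.02962434e-02  5.24847450e-02  1.40113685e+00 -2.70875185e-05
  1.68862764e+00 -7.02740855e-02]
```

View pics/wrist1.png

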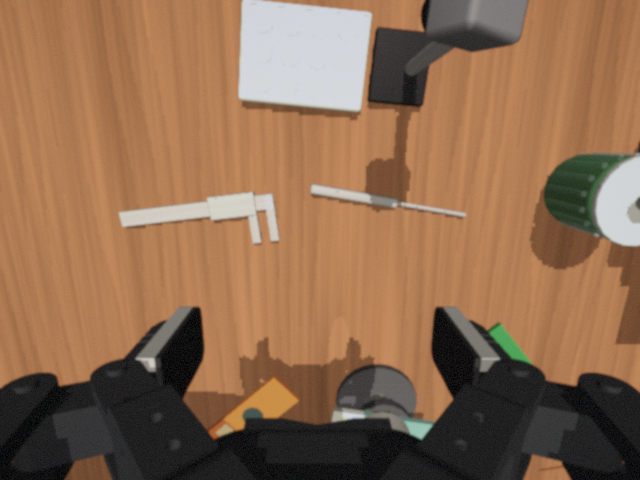

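View pics/side1.png

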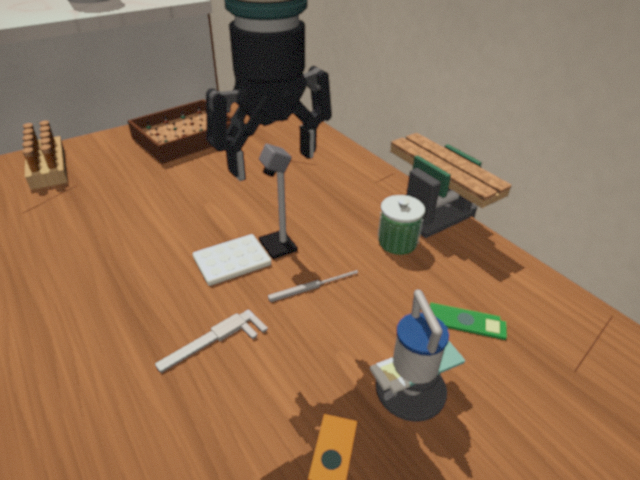

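{"api": "carry_out", "payload": {
  "plan": [
    {"tx": 0.06,"ty": -0.236,"tz": 0,"wx": 0,"wy": 0,"wz": -0.67,"fingers": 0.7},
    {"tx": 0.06,"ty": -0.236,"tz": 0,"wx": 0,"wy": 0,"wz": -0.67,"fingers": 0.7},
    {"tx": 0.06,"ty": -0.236,"tz": 0,"wx": 0,"wy": 0,"wz": -0.67,"fingers": 0.7},
    {"tx": 0.06,"ty": -0.236,"tz": 0,"wx": 0,"wy": 0,"wz": -0.67,"fingers": 0.7},
    {"tx": 0.06,"ty": -0.236,"tz": 0,"wx": 0,"wy": 0,"wz": -0.67,"fingers": 0.7},
    {"tx": 0.06,"ty": -0.236,"tz": 0,"wx": 0,"wy": 0,"wz": -0.67,"fingers": 0.7},
    {"tx": 0.06,"ty": 0,"tz": 0,"wx": 0,"wy": 0,"wz": 0,"fingers": 0.7},
    {"tx": 0,"ty": 0,"tz": 0,"wx": 0,"wy": 0,"wz": 0,"fingers": 0.7}
  ],
  "squeeze": 60
}}

```text
clock: 1.05
eef_pos: [0.5882, -0.2132, 0.2444]
orientation: [-0.59, -0.39, 0.59, -0.389]
wrist_force: [0.3, 0.5, -0.0]
opening: 0.0597
```

```bash
python3 -c "
from h import *
for n in ['wrist','side']: grab(n,n+'2')
s=robot.read_state();print(s['eef_pos'],s['orientation'],s['joint_positions'])"
```

```text
[ 0.58788316 -0.21200051  0.24498361] [-0.58952073 -0.39050409  0.58975224 -0.39008225] [-4.05204338e-01  3.38867874e-01  1.07599649e+00  5.43337132e-05
  1.72740666e+00 -3.82037382e-03]
```

View pics/wrist2.png

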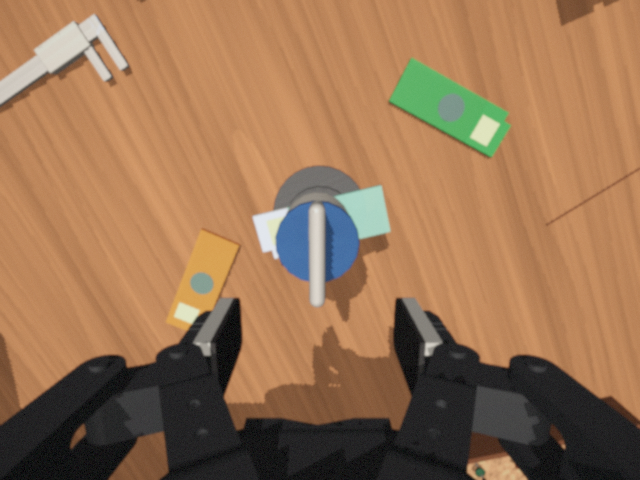

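View pics/side2.png

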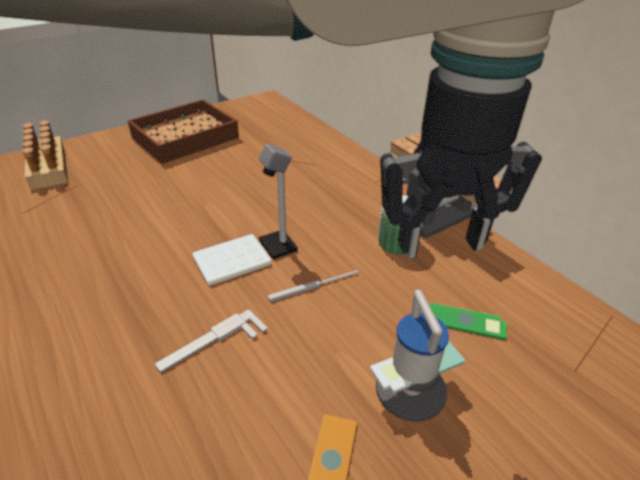

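```bash
python3 -c "
from h import *
np.set_printoptions(precision=4,suppress=True)
a,b=w('wrist2',317,206,.148),w('wrist2',317.5,303,.148);print(a,b,(a+b)/2,np.degrees(np.arctan2(*(a-b)[[1,0]])))
print('clear',[w('wrist2',u,v,.056) for u,v in [(382,185),(390,233)]],'fr',[w('wrist2',u,v,.056) for u,v in [(253,216),(263,251)]])
"
```

```text
[ 0.5998 -0.1857  0.148 ] [ 0.5758 -0.2428  0.148 ] [ 0.5878 -0.2143  0.148 ] 67.1479556277394
clear [array([ 0.6497, -0.2046,  0.056 ]), array([ 0.6417, -0.2452,  0.056 ])] fr [array([ 0.5411, -0.1863,  0.056 ]), array([ 0.5357, -0.2172,  0.056 ])]
```

{"api": "carry_out", "payload": {
  "plan": [
    {"tx": 0,"ty": -0.007,"tz": -0.2,"wx": 0,"wy": 0,"wz": 0,"fingers": 0.7},
    {"tx": 0,"ty": 0,"tz": -0.2,"wx": 0,"wy": 0,"wz": 0,"fingers": 0.7},
    {"tx": 0,"ty": 0,"tz": -0.2,"wx": 0,"wy": 0,"wz": 0,"fingers": 0.5},
    {"tx": 0,"ty": 0,"tz": -0.08,"wx": 0,"wy": 0,"wz": 0,"fingers": 0.3},
    {"tx": 0,"ty": 0,"tz": 0,"wx": 0,"wy": 0,"wz": 0,"fingers": 0.0},
    {"tx": 0,"ty": 0,"tz": 0,"wx": 0,"wy": 0,"wz": 0,"fingers": 0.0},
    {"tx": 0,"ty": 0,"tz": 0,"wx": 0,"wy": 0,"wz": 0,"fingers": 0.0},
    {"tx": 0,"ty": 0,"tz": 0,"wx": 0,"wy": 0,"wz": 0,"fingers": 0.0}
  ],
  "squeeze": 60
}}

```text
clock: 1.95
eef_pos: [0.5882, -0.2134, 0.144]
orientation: [0.59, 0.39, -0.59, 0.39]
wrist_force: [-0.8, 0.2, -5.4]
opening: 0.008
```

{"api": "carry_out", "payload": {
  "plan": [
    {"tx": 0,"ty": 0,"tz": 0.03,"wx": 0,"wy": 0,"wz": 0,"fingers": 0},
    {"tx": 0,"ty": 0,"tz": 0.1,"wx": 0,"wy": 0,"wz": 0,"fingers": 0},
    {"tx": 0,"ty": 0,"tz": 0.12,"wx": 0,"wy": 0,"wz": 0,"fingers": 0},
    {"tx": 0,"ty": 0,"tz": 0.05,"wx": 0,"wy": 0,"wz": 0,"fingers": 0},
    {"tx": 0,"ty": 0,"tz": 0,"wx": 0,"wy": 0,"wz": 0,"fingers": 0}
  ],
  "squeeze": 60
}}

```text
clock: 2.45
eef_pos: [0.5888, -0.2138, 0.191]
orientation: [0.591, 0.389, -0.589, 0.391]
wrist_force: [0.1, -0.6, -5.0]
opening: 0.0076
```

```bash
python3 -c "
from h import *
for n in ['side','scene']: grab(n,n+'3')
s=robot.read_state();print(s['eef_pos'],s['wrist_force'],s['opening'])"
```

```text
[ 0.58790364 -0.21338637  0.18809375] [-0.24727913 -0.89214935 -5.89154173] 0.007912527629967426
```

View pics/side3.png

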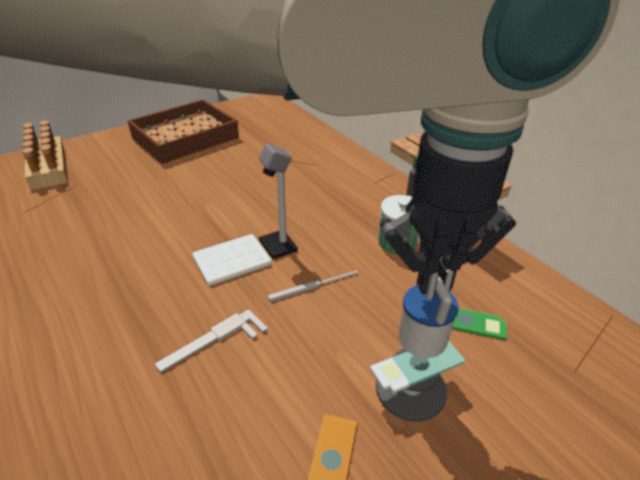

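View pics/scene3.png

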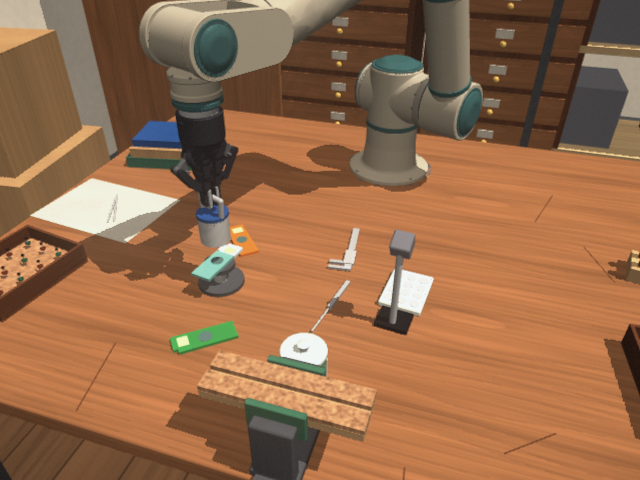

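{"api": "carry_out", "payload": {
  "plan": [
    {"tx": -0.02,"ty": 0.1,"tz": 0,"wx": 0,"wy": 0,"wz": 0,"fingers": 0},
    {"tx": -0.02,"ty": 0.17,"tz": 0,"wx": 0,"wy": 0,"wz": 0,"fingers": 0},
    {"tx": -0.02,"ty": 0.17,"tz": 0,"wx": 0,"wy": 0,"wz": 0,"fingers": 0},
    {"tx": -0.02,"ty": 0.16,"tz": 0,"wx": 0,"wy": 0,"wz": 0,"fingers": 0},
    {"tx": 0,"ty": 0.1,"tz": 0,"wx": 0,"wy": 0,"wz": 0,"fingers": 0},
    {"tx": 0,"ty": 0,"tz": -0.2,"wx": 0,"wy": 0,"wz": 0,"fingers": 0},
    {"tx": 0,"ty": 0,"tz": -0.2,"wx": 0,"wy": 0,"wz": 0,"fingers": 0},
    {"tx": 0,"ty": 0,"tz": -0.15,"wx": 0,"wy": 0,"wz": 0,"fingers": 0},
    {"tx": 0,"ty": 0,"tz": -0.05,"wx": 0,"wy": 0,"wz": 0,"fingers": 0},
    {"tx": 0,"ty": 0,"tz": 0,"wx": 0,"wy": 0,"wz": 0,"fingers": 0}
  ],
  "squeeze": 60
}}

```text
clock: 3.55
eef_pos: [0.5753, -0.1081, 0.097]
orientation: [-0.589, -0.391, 0.59, -0.389]
wrist_force: [-0.6, 0.0, -4.2]
opening: 0.0083
```

```bash
python3 -c "
from h import *
for n in ['side','scene']: grab(n,n+'4')
crop('side4',340,180,500,420,3,'c4s');crop('scene4',180,160,320,310,4,'c4c')
s=robot.read_state();print(s['eef_pos'],s['wrist_force'],s['opening'])"
```

```text
[ 0.57675491 -0.10856696  0.09978723] [-0.2365146   1.21584648 -4.95401267] 0.007815337520128394
```

View pics/c4s.png

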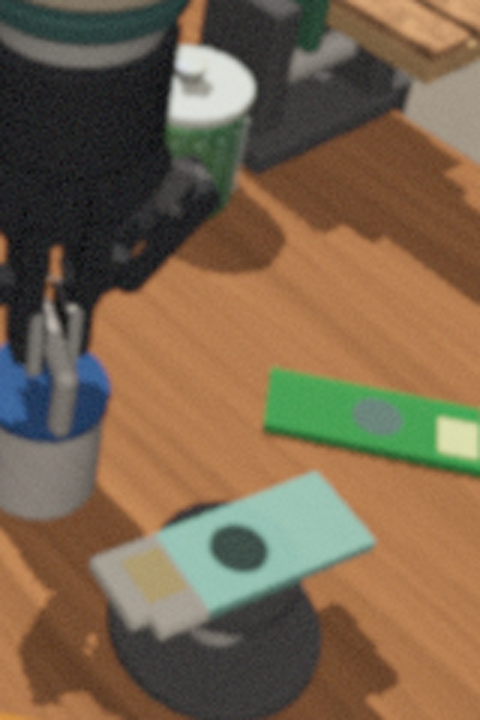

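View pics/c4c.png

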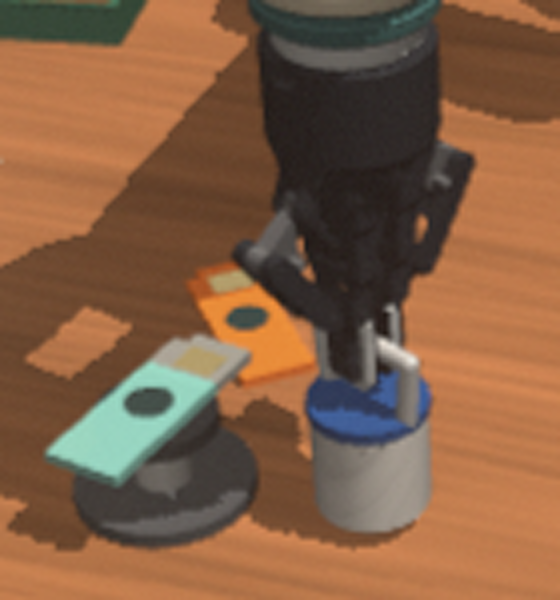

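{"api": "carry_out", "payload": {
  "plan": [
    {"tx": 0,"ty": 0,"tz": -0.04,"wx": 0,"wy": 0,"wz": 0,"fingers": 0},
    {"tx": 0,"ty": 0,"tz": -0.02,"wx": 0,"wy": 0,"wz": 0,"fingers": 0},
    {"tx": 0,"ty": 0,"tz": -0.01,"wx": 0,"wy": 0,"wz": 0,"fingers": 0},
    {"tx": 0,"ty": 0,"tz": 0,"wx": 0,"wy": 0,"wz": 0,"fingers": 0}
  ],
  "squeeze": 60
}}

```text
clock: 4.05
eef_pos: [0.5761, -0.1084, 0.0879]
orientation: [0.59, 0.39, -0.59, 0.39]
wrist_force: [0.7, 0.6, -4.8]
opening: 0.008
```

{"api": "carry_out", "payload": {
  "plan": [
    {"tx": 0,"ty": 0,"tz": -0.008,"wx": 0,"wy": 0,"wz": 0,"fingers": 0},
    {"tx": 0,"ty": 0,"tz": 0,"wx": 0,"wy": 0,"wz": 0,"fingers": 0}
  ],
  "squeeze": 60
}}

```text
clock: 4.25
eef_pos: [0.5765, -0.1086, 0.0877]
orientation: [0.59, 0.39, -0.589, 0.391]
wrist_force: [-1.4, 1.3, 1.3]
opening: 0.0079
```

{"api": "carry_out", "payload": {
  "plan": [
    {"tx": 0,"ty": 0,"tz": -0.003,"wx": 0,"wy": 0,"wz": 0,"fingers": 0},
    {"tx": 0,"ty": 0,"tz": 0,"wx": 0,"wy": 0,"wz": 0,"fingers": 0.14},
    {"tx": 0,"ty": 0,"tz": 0,"wx": 0,"wy": 0,"wz": 0,"fingers": 0.2},
    {"tx": 0,"ty": 0,"tz": 0,"wx": 0,"wy": 0,"wz": 0,"fingers": 0.3},
    {"tx": 0,"ty": 0,"tz": 0,"wx": 0,"wy": 0,"wz": 0,"fingers": 0.4},
    {"tx": 0,"ty": 0,"tz": 0,"wx": 0,"wy": 0,"wz": 0,"fingers": 0.5},
    {"tx": 0,"ty": 0,"tz": 0,"wx": 0,"wy": 0,"wz": 0,"fingers": 0.5}
  ],
  "squeeze": 60
}}

```text
clock: 4.95
eef_pos: [0.576, -0.1084, 0.0861]
orientation: [0.59, 0.39, -0.59, 0.39]
wrist_force: [-0.0, 0.0, -0.4]
opening: 0.0426
```

Raise straight up, away from the canister.

{"api": "carry_out", "payload": {
  "plan": [
    {"tx": 0,"ty": 0,"tz": 0.1,"wx": 0,"wy": 0,"wz": 0,"fingers": 0.5},
    {"tx": 0,"ty": 0,"tz": 0.2,"wx": 0,"wy": 0,"wz": 0,"fingers": 0.5},
    {"tx": 0,"ty": 0,"tz": 0.3,"wx": 0,"wy": 0,"wz": 0,"fingers": 0.7},
    {"tx": 0,"ty": 0,"tz": 0.3,"wx": 0,"wy": 0,"wz": 0,"fingers": 1},
    {"tx": 0,"ty": 0,"tz": 0.15,"wx": 0,"wy": 0,"wz": 0,"fingers": 1},
    {"tx": 0,"ty": 0,"tz": 0,"wx": 0,"wy": 0,"wz": 0,"fingers": 1}
  ],
  "squeeze": 60
}}

```text
clock: 5.55
eef_pos: [0.5774, -0.1087, 0.2501]
orientation: [0.592, 0.387, -0.587, 0.393]
wrist_force: [-0.5, 0.3, 0.8]
opening: 0.0853
```

```bash
python3 -c "
from h import *
for n in ['side','scene','wrist']: grab(n,n+'5')
crop('side5',340,220,500,430,3,'c5s')
s=robot.read_state();print(s['eef_pos'],s['wrist_force'],s['opening'])"
```

```text
[ 0.57563346 -0.1083403   0.24287039] [-0.75568898  0.783664   -0.62971818] 0.08562856952002905
```

View pics/side5.png

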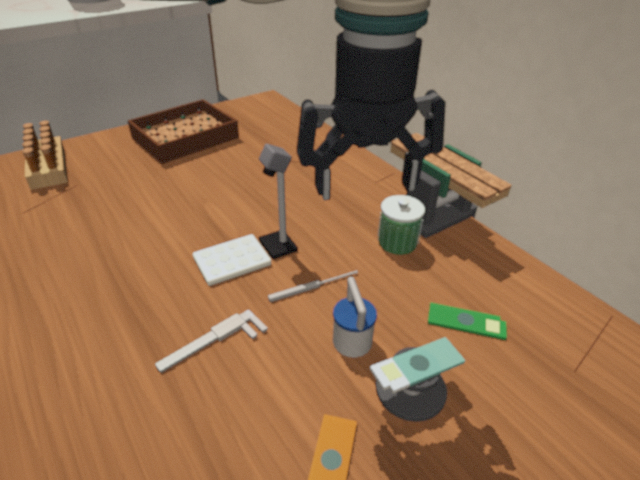

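View pics/wrist5.png

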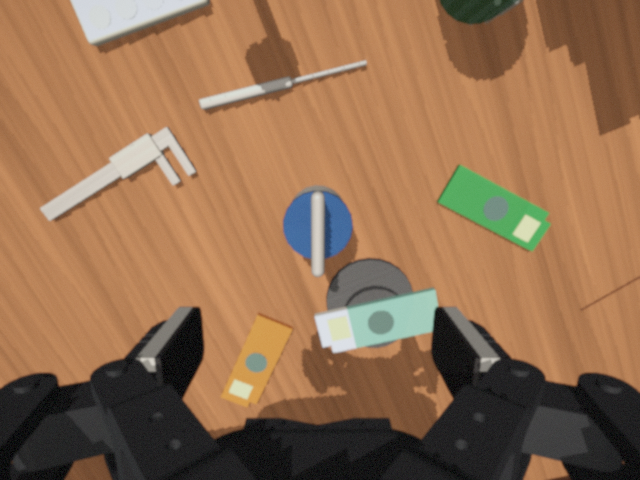

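View pics/c5s.png

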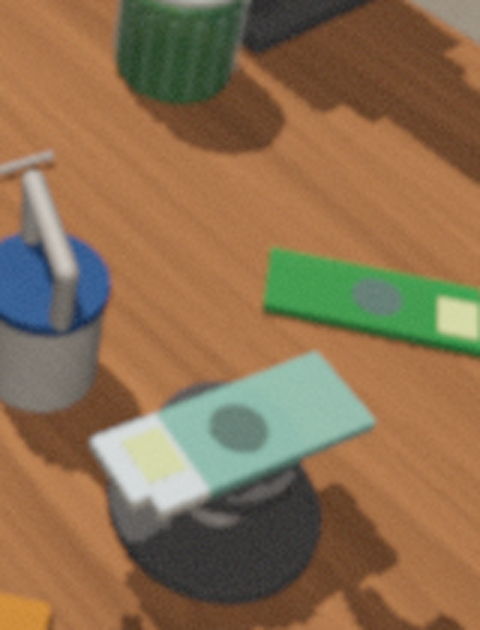

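```bash
python3 -c "
from h import *
np.set_printoptions(precision=4,suppress=True)
crop('wrist5',300,270,460,370,5,'c5w')
for n,u,v in [('c1',446,337.3),('c2',465.3,359.7),('f1',370.7,366.7),('e2',408,385)]: print(n,w('side5',u,v,.056))
"
```

```text
c1 [ 0.6506 -0.2042  0.056 ]
c2 [ 0.6447 -0.2421  0.056 ]
f1 [ 0.5418 -0.1864  0.056 ]
e2 [ 0.5617 -0.2302  0.056 ]
```

View pics/c5w.png

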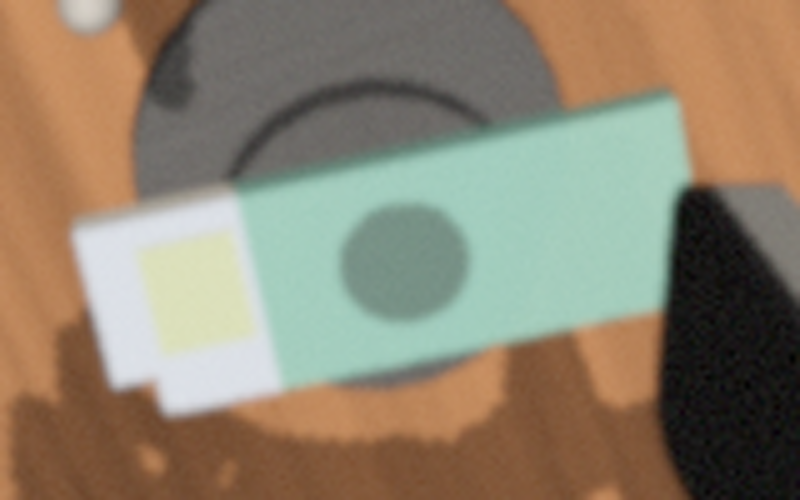

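```bash
python3 -c "
from h import *
np.set_printoptions(precision=4,suppress=True)
P=[w('wrist5',u,v,.056)[:2] for u,v in [(315,316),(436,289.4),(333.4,353),(357,347.6),(350.3,308)]]
for p in P: print(p)
print(np.linalg.norm(P[1]-P[0]),np.degrees(np.arctan2(*(P[0]-P[1])[::-1])),np.degrees(np.arctan2(*(P[4]-P[3])[::-1])))
print('clear spot',w('wrist5',380.8,322.4,.056))
"
```

```text
[ 0.5411 -0.1864]
[ 0.6497 -0.2048]
[ 0.542  -0.2276]
[ 0.5642 -0.231 ]
[ 0.5733 -0.1916]
0.11020896493924852 170.37343126330103 77.07228940278755
clear spot [ 0.5935 -0.2156  0.056 ]
```

{"api": "carry_out", "payload": {
  "plan": [
    {"tx": 0.0375,"ty": -0.0757,"tz": 0,"wx": 0,"wy": 0,"wz": -0.95,"fingers": 1},
    {"tx": 0.0375,"ty": -0.0757,"tz": 0,"wx": 0,"wy": 0,"wz": -0.95,"fingers": 1},
    {"tx": 0.0375,"ty": -0.0757,"tz": 0,"wx": 0,"wy": 0,"wz": -0.95,"fingers": 1},
    {"tx": 0.0375,"ty": -0.0757,"tz": 0,"wx": 0,"wy": 0,"wz": -0.95,"fingers": 1},
    {"tx": 0.0375,"ty": -0.0757,"tz": 0,"wx": 0,"wy": 0,"wz": -0.95,"fingers": 1},
    {"tx": 0.0375,"ty": -0.0757,"tz": 0,"wx": 0,"wy": 0,"wz": -0.95,"fingers": 1},
    {"tx": 0.0375,"ty": -0.0757,"tz": 0,"wx": 0,"wy": 0,"wz": -0.95,"fingers": 1},
    {"tx": 0.0375,"ty": -0.0757,"tz": 0,"wx": 0,"wy": 0,"wz": -0.95,"fingers": 1},
    {"tx": 0.0375,"ty": -0.0757,"tz": 0,"wx": 0,"wy": 0,"wz": -0.95,"fingers": 1},
    {"tx": 0.0375,"ty": -0.0757,"tz": 0,"wx": 0,"wy": 0,"wz": -0.95,"fingers": 1}
  ],
  "squeeze": 60
}}

```text
clock: 6.7
eef_pos: [0.6319, -0.2222, 0.2413]
orientation: [-0.702, -0.076, 0.704, -0.075]
wrist_force: [0.3, -0.2, 0.4]
opening: 0.0856
```

{"api": "carry_out", "payload": {
  "plan": [
    {"tx": 0,"ty": 0,"tz": 0,"wx": 0,"wy": 0,"wz": -0.96,"fingers": 1},
    {"tx": 0,"ty": 0,"tz": 0,"wx": 0,"wy": 0,"wz": -0.96,"fingers": 1},
    {"tx": 0,"ty": 0,"tz": 0,"wx": 0,"wy": 0,"wz": -0.96,"fingers": 1},
    {"tx": 0,"ty": 0,"tz": 0,"wx": 0,"wy": 0,"wz": -0.96,"fingers": 1},
    {"tx": 0,"ty": 0,"tz": 0,"wx": 0,"wy": 0,"wz": 0,"fingers": 1},
    {"tx": 0,"ty": 0,"tz": 0,"wx": 0,"wy": 0,"wz": 0,"fingers": 1}
  ],
  "squeeze": 60
}}

```text
clock: 7.3
eef_pos: [0.632, -0.2218, 0.2422]
orientation: [-0.704, 0.057, 0.706, 0.058]
wrist_force: [0.5, 0.2, 0.7]
opening: 0.0854
```

```bash
python3 -c "
from h import *
from scipy.spatial.transform import Rotation as R
for i in range(1): grab('wrist','wrist6')
s=robot.read_state();m=R.from_quat(s['orientation']).as_matrix();print(s['eef_pos'],m[:,0],np.degrees(np.arctan2(m[1,1],m[0,1])),s['joint_positions'])"
```

```text
[ 0.63204199 -0.22186629  0.24259608] [-1.68170537e-03  6.33106097e-04 -9.99998386e-01] -99.33204514855542 [-3.92684302e-01  4.76733177e-01  9.04819749e-01 -5.97066946e-05
  1.76183570e+00  1.34097534e+00]
```

View pics/wrist6.png

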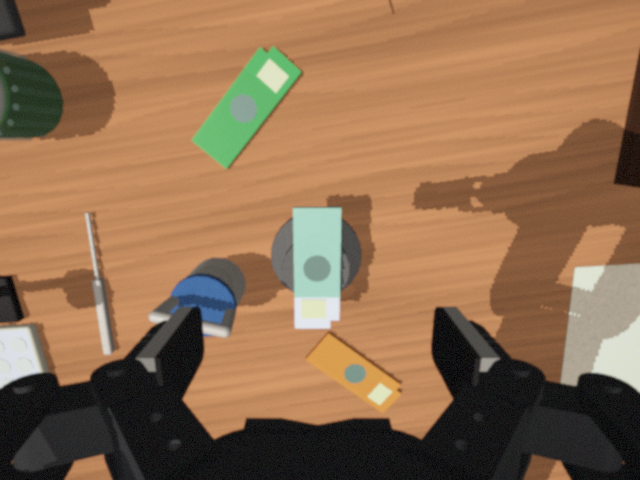

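{"api": "carry_out", "payload": {
  "plan": [
    {"tx": 0,"ty": 0,"tz": -0.25,"wx": 0,"wy": 0,"wz": 0,"fingers": 1},
    {"tx": 0,"ty": 0,"tz": -0.3,"wx": 0,"wy": 0,"wz": 0,"fingers": 1},
    {"tx": 0,"ty": 0,"tz": -0.3,"wx": 0,"wy": 0,"wz": 0,"fingers": 1},
    {"tx": 0,"ty": 0,"tz": -0.25,"wx": 0,"wy": 0,"wz": 0,"fingers": 1},
    {"tx": 0,"ty": 0,"tz": -0.15,"wx": 0,"wy": 0,"wz": 0,"fingers": 1},
    {"tx": 0,"ty": 0,"tz": -0.06,"wx": 0,"wy": 0,"wz": 0,"fingers": 0.8},
    {"tx": 0,"ty": 0,"tz": 0,"wx": 0,"wy": 0,"wz": 0,"fingers": 0.7},
    {"tx": 0,"ty": 0,"tz": 0,"wx": 0,"wy": 0,"wz": 0,"fingers": 0.6}
  ],
  "squeeze": 35
}}

```text
clock: 8.15
eef_pos: [0.6331, -0.2223, 0.049]
orientation: [0.706, -0.058, -0.704, -0.058]
wrist_force: [-0.0, -0.9, -0.6]
opening: 0.0511
```

```bash
python3 -c "
from h import *
grab('side','side7')
crop('side7',340,220,500,430,3,'c7s')
s=robot.read_state();print(s['eef_pos'],s['wrist_force'],s['opening'])"
```

```text
[ 0.63335703 -0.22240541  0.04952723] [-0.35577075  0.06164913  0.13650327] 0.05107438280556738
```

View pics/c7s.png

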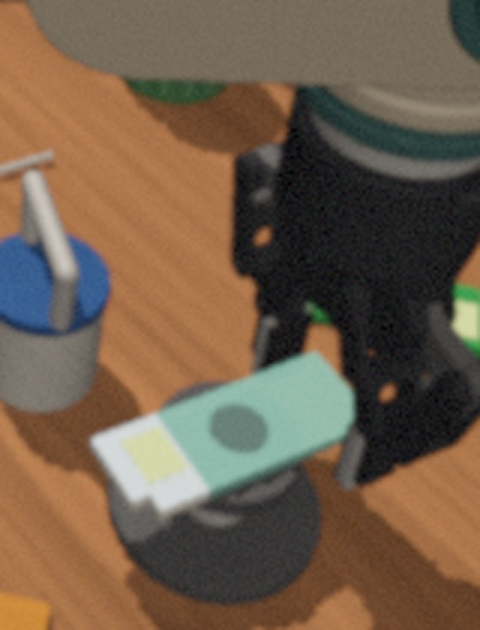

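{"api": "carry_out", "payload": {
  "plan": [
    {"tx": 0,"ty": 0,"tz": -0.02,"wx": 0,"wy": 0,"wz": 0,"fingers": 0.55},
    {"tx": 0,"ty": 0,"tz": 0,"wx": 0,"wy": 0,"wz": 0,"fingers": 0.5},
    {"tx": 0,"ty": 0,"tz": 0,"wx": 0,"wy": 0,"wz": 0,"fingers": 0.45},
    {"tx": 0,"ty": 0,"tz": 0,"wx": 0,"wy": 0,"wz": 0,"fingers": 0.3},
    {"tx": 0,"ty": 0,"tz": 0,"wx": 0,"wy": 0,"wz": 0,"fingers": 0.3},
    {"tx": 0,"ty": 0,"tz": 0,"wx": 0,"wy": 0,"wz": 0,"fingers": 0.3}
  ],
  "squeeze": 45
}}

```text
clock: 8.8
eef_pos: [0.6325, -0.2221, 0.0449]
orientation: [0.705, -0.058, -0.704, -0.058]
wrist_force: [-1.2, 1.1, 5.7]
opening: 0.039
```

{"api": "carry_out", "payload": {
  "plan": [
    {"tx": 0,"ty": 0,"tz": 0.03,"wx": 0,"wy": 0,"wz": 0,"fingers": 0.3},
    {"tx": 0,"ty": 0,"tz": 0.06,"wx": 0,"wy": 0,"wz": 0,"fingers": 0.3},
    {"tx": 0,"ty": 0,"tz": 0.1,"wx": 0,"wy": 0,"wz": 0,"fingers": 0.3},
    {"tx": 0,"ty": 0,"tz": 0.06,"wx": 0,"wy": 0,"wz": 0,"fingers": 0.3},
    {"tx": 0,"ty": 0,"tz": 0,"wx": 0,"wy": 0,"wz": 0,"fingers": 0.3}
  ],
  "squeeze": 60
}}

```text
clock: 9.3
eef_pos: [0.6334, -0.2224, 0.0846]
orientation: [0.706, -0.059, -0.703, -0.058]
wrist_force: [-0.3, 0.1, -0.8]
opening: 0.0388
```

```bash
python3 -c "
from h import *
grab('side','side8');grab('scene','scene8')
crop('side8',340,200,500,430,3,'c8s')
crop('scene8',150,160,310,310,4,'c8c')
s=robot.read_state();print(s['eef_pos'],s['wrist_force'],s['opening'])"
```

```text
[ 0.63238225 -0.22203982  0.08204344] [-0.04386812 -0.57231908 -1.24717884] 0.03892390562549705
```

View pics/c8s.png

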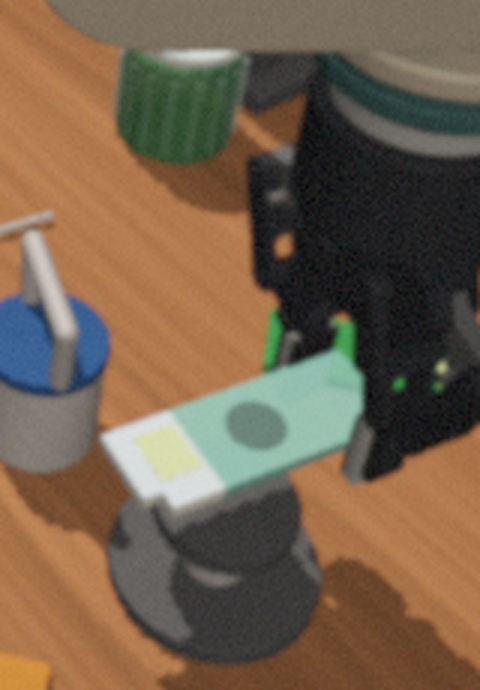

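View pics/c8c.png

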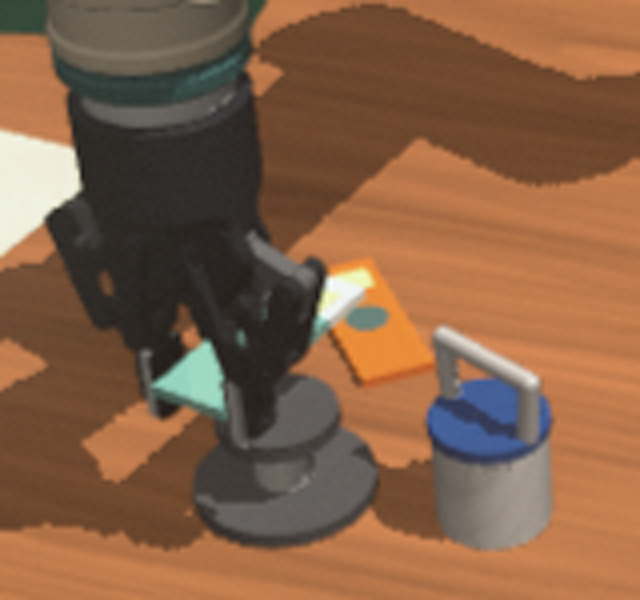

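{"api": "carry_out", "payload": {
  "plan": [
    {"tx": 0,"ty": 0,"tz": 0.2,"wx": 0,"wy": 0,"wz": 0,"fingers": 0.3},
    {"tx": 0,"ty": 0,"tz": 0.25,"wx": 0,"wy": 0,"wz": 0,"fingers": 0.3},
    {"tx": 0,"ty": 0,"tz": 0.25,"wx": 0,"wy": 0,"wz": 0,"fingers": 0.3},
    {"tx": 0,"ty": 0,"tz": 0.25,"wx": 0,"wy": 0,"wz": 0,"fingers": 0.3},
    {"tx": 0,"ty": 0,"tz": 0.15,"wx": 0,"wy": 0,"wz": 0,"fingers": 0.3},
    {"tx": 0,"ty": 0,"tz": 0,"wx": 0,"wy": 0,"wz": 0.3,"fingers": 0.3},
    {"tx": 0,"ty": 0,"tz": 0,"wx": 0,"wy": 0,"wz": 0.7,"fingers": 0.3}
  ],
  "squeeze": 60
}}

```text
clock: 10.1
eef_pos: [0.6324, -0.222, 0.2471]
orientation: [0.707, -0.023, -0.707, -0.022]
wrist_force: [0.1, -1.1, -1.1]
opening: 0.0385
```

{"api": "carry_out", "payload": {
  "plan": [
    {"tx": -0.04,"ty": 0.0737,"tz": 0,"wx": 0,"wy": 0,"wz": 0.977,"fingers": 0.3},
    {"tx": -0.04,"ty": 0.0737,"tz": 0,"wx": 0,"wy": 0,"wz": 0.977,"fingers": 0.3},
    {"tx": -0.04,"ty": 0.0737,"tz": 0,"wx": 0,"wy": 0,"wz": 0.977,"fingers": 0.3},
    {"tx": -0.04,"ty": 0.0737,"tz": 0,"wx": 0,"wy": 0,"wz": 0.977,"fingers": 0.3},
    {"tx": -0.04,"ty": 0.0737,"tz": 0,"wx": 0,"wy": 0,"wz": 0.977,"fingers": 0.3},
    {"tx": -0.04,"ty": 0.0737,"tz": 0,"wx": 0,"wy": 0,"wz": 0.977,"fingers": 0.3},
    {"tx": -0.04,"ty": 0.0737,"tz": 0,"wx": 0,"wy": 0,"wz": 0.977,"fingers": 0.3},
    {"tx": -0.04,"ty": 0.0737,"tz": 0,"wx": 0,"wy": 0,"wz": 0.977,"fingers": 0.3},
    {"tx": -0.04,"ty": 0.0737,"tz": 0,"wx": 0,"wy": 0,"wz": 0.977,"fingers": 0.3},
    {"tx": -0.04,"ty": 0.0737,"tz": 0,"wx": 0,"wy": 0,"wz": 0.977,"fingers": 0.3}
  ],
  "squeeze": 60
}}

```text
clock: 11.1
eef_pos: [0.5718, -0.1109, 0.2458]
orientation: [-0.634, -0.313, 0.635, -0.312]
wrist_force: [-0.7, -0.4, -1.2]
opening: 0.0386
```

{"api": "carry_out", "payload": {
  "plan": [
    {"tx": -0.04,"ty": 0.0737,"tz": 0,"wx": 0,"wy": 0,"wz": 0.977,"fingers": 0.3},
    {"tx": -0.04,"ty": 0.0737,"tz": 0,"wx": 0,"wy": 0,"wz": 0.977,"fingers": 0.3},
    {"tx": -0.04,"ty": 0.0737,"tz": 0,"wx": 0,"wy": 0,"wz": 0.977,"fingers": 0.3},
    {"tx": -0.04,"ty": 0.0737,"tz": 0,"wx": 0,"wy": 0,"wz": 0.977,"fingers": 0.3},
    {"tx": -0.04,"ty": 0.0737,"tz": 0,"wx": 0,"wy": 0,"wz": 0.977,"fingers": 0.3},
    {"tx": -0.04,"ty": 0.0737,"tz": 0,"wx": 0,"wy": 0,"wz": 0.977,"fingers": 0.3},
    {"tx": -0.04,"ty": 0.0737,"tz": 0,"wx": 0,"wy": 0,"wz": 0.977,"fingers": 0.3},
    {"tx": 0,"ty": 0,"tz": 0,"wx": 0,"wy": 0,"wz": 0,"fingers": 0.3},
    {"tx": 0,"ty": 0,"tz": 0,"wx": 0,"wy": 0,"wz": 0,"fingers": 0.3}
  ],
  "squeeze": 60
}}

```text
clock: 12.0
eef_pos: [0.5303, -0.0342, 0.2463]
orientation: [0.494, 0.506, -0.494, 0.506]
wrist_force: [-0.2, -0.7, -0.8]
opening: 0.0387
```

```bash
python3 -c "
from h import *
from scipy.spatial.transform import Rotation as R
grab('wrist','wrist9');grab('side','side9')
s=robot.read_state();m=R.from_quat(s['orientation']).as_matrix();print(s['eef_pos'],m[:,0],np.degrees(np.arctan2(m[1,1],m[0,1])),s['joint_positions'],s['opening'])"
```

```text
[ 0.53040381 -0.03452016  0.24640228] [-2.95862301e-04 -7.16954242e-05 -9.99999954e-01] 1.2919409721385888 [-1.34414183e-01  7.06233449e-02  1.37935205e+00 -1.11513930e-04
  1.69190084e+00 -1.56976272e-01] 0.03817821713910674
```

View pics/wrist9.png

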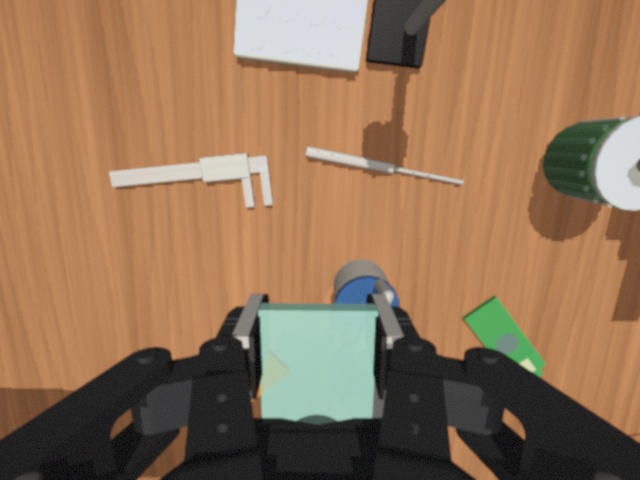

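View pics/side9.png

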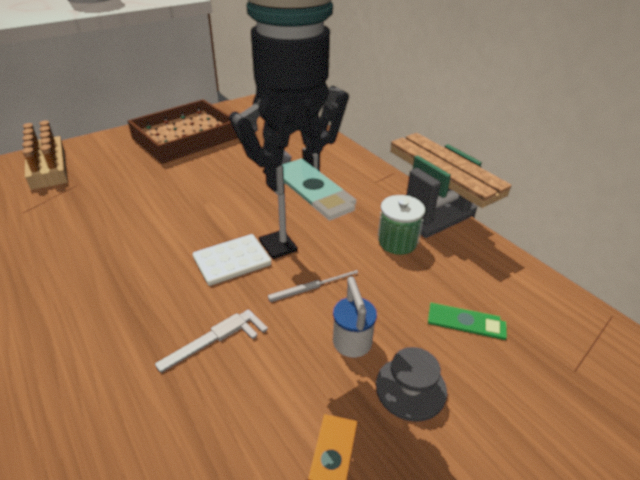

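```bash
python3 -c "
from h import *
crop('wrist0',230,0,390,120,5,'cp')
crop('scene0',370,260,440,330,8,'cps')
"
```

```text
(no output)
```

View pics/cp.png

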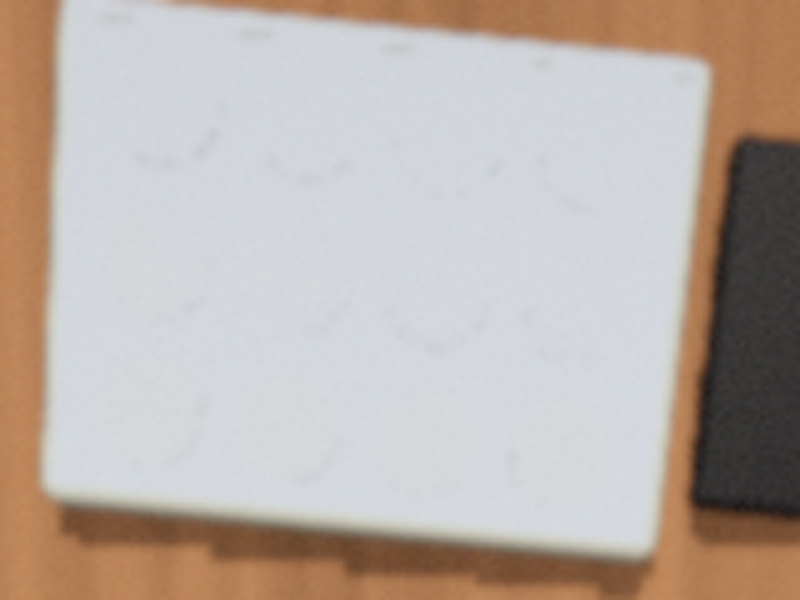

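View pics/cps.png

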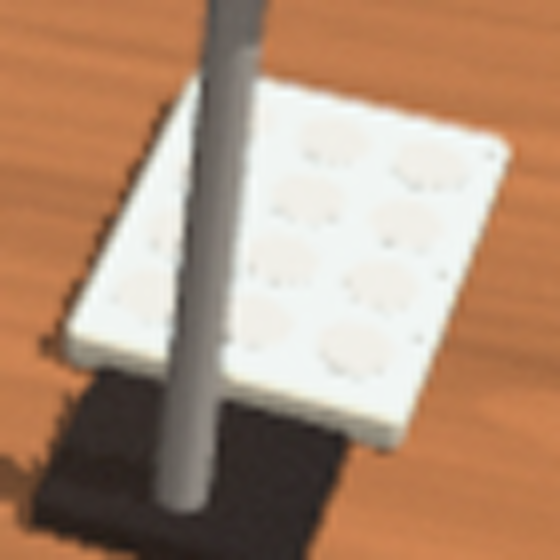

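```bash
python3 -c "
from h import *
np.set_printoptions(precision=4,suppress=True)
for t,L in [('wrist0',[(242.4,0),(372,12.4),(360.4,109.6),(238.6,98.4)]),('scene0',[(394.4,268.75),(434,277.75),(419.4,314.4),(378.75,301.9)])]:
  P=np.array([w(t,u,v,.012)[:2] for u,v in L]);print(P,P.mean(0))
  e=[(P[1]-P[0]),(P[2]-P[3])] if t[0]=='w' else [P[2]-P[1],P[3]-P[0]]
  print([(np.linalg.norm(x),np.degrees(np.arctan2(x[1],x[0]))) for x in e])
# held slide now: corners side9
crop('side9',270,150,370,230,7,'c9')
"
```

```text
[[0.4625 0.1796]
 [0.5703 0.1704]
 [0.5629 0.0937]
 [0.4551 0.1031]] [0.5127 0.1367]
[(np.float64(0.10825486154976137), np.float64(-4.877863705699953)), (np.float64(0.10822290050619586), np.float64(-4.984702845761721))]
[[0.4597 0.1035]
 [0.4643 0.1825]
 [0.5769 0.1711]
 [0.5662 0.0946]] [0.5168 0.1379]
[(np.float64(0.11314467693576837), np.float64(-5.81219982551374)), (np.float64(0.10685174927245385), np.float64(-4.743984138991246))]
```

View pics/c9.png

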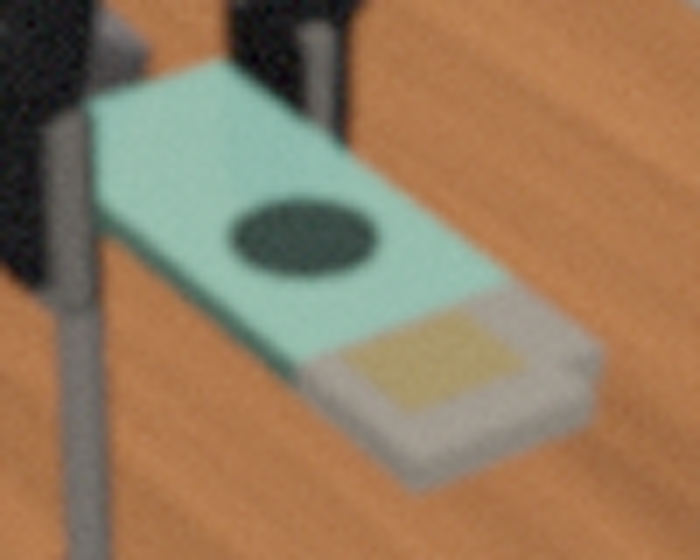

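{"api": "carry_out", "payload": {
  "plan": [
    {"tx": -0.0428,"ty": 0.0793,"tz": 0,"wx": 0,"wy": 0,"wz": 0.976,"fingers": 0.3},
    {"tx": -0.0428,"ty": 0.0793,"tz": 0,"wx": 0,"wy": 0,"wz": 0.976,"fingers": 0.3},
    {"tx": -0.0428,"ty": 0.0793,"tz": 0,"wx": 0,"wy": 0,"wz": 0.976,"fingers": 0.3},
    {"tx": -0.0428,"ty": 0.0793,"tz": 0,"wx": 0,"wy": 0,"wz": 0.976,"fingers": 0.3},
    {"tx": -0.0428,"ty": 0.0793,"tz": 0,"wx": 0,"wy": 0,"wz": 0.976,"fingers": 0.3},
    {"tx": -0.0428,"ty": 0.0793,"tz": 0,"wx": 0,"wy": 0,"wz": 0.976,"fingers": 0.3},
    {"tx": -0.0428,"ty": 0.0793,"tz": 0,"wx": 0,"wy": 0,"wz": 0.976,"fingers": 0.3},
    {"tx": -0.0428,"ty": 0.0793,"tz": 0,"wx": 0,"wy": 0,"wz": 0.976,"fingers": 0.3},
    {"tx": -0.0428,"ty": 0.0793,"tz": 0,"wx": 0,"wy": 0,"wz": 0.976,"fingers": 0.3},
    {"tx": -0.0428,"ty": 0.0793,"tz": 0,"wx": 0,"wy": 0,"wz": 0.976,"fingers": 0.3}
  ],
  "squeeze": 60
}}

```text
clock: 13.1
eef_pos: [0.4661, 0.0849, 0.2465]
orientation: [0.198, 0.679, -0.198, 0.679]
wrist_force: [-0.7, 0.7, -0.3]
opening: 0.0381
```

{"api": "carry_out", "payload": {
  "plan": [
    {"tx": -0.0428,"ty": 0.0793,"tz": 0,"wx": 0,"wy": 0,"wz": 0.976,"fingers": 0.3},
    {"tx": -0.0428,"ty": 0.0793,"tz": 0,"wx": 0,"wy": 0,"wz": 0.976,"fingers": 0.3},
    {"tx": -0.0428,"ty": 0.0793,"tz": 0,"wx": 0,"wy": 0,"wz": 0.976,"fingers": 0.3},
    {"tx": -0.0428,"ty": 0.0793,"tz": 0,"wx": 0,"wy": 0,"wz": 0.976,"fingers": 0.3},
    {"tx": -0.0428,"ty": 0.0793,"tz": 0,"wx": 0,"wy": 0,"wz": 0.976,"fingers": 0.3},
    {"tx": 0,"ty": 0,"tz": 0,"wx": 0,"wy": 0,"wz": 0,"fingers": 0.3},
    {"tx": 0,"ty": 0,"tz": 0,"wx": 0,"wy": 0,"wz": 0,"fingers": 0.3}
  ],
  "squeeze": 60
}}

```text
clock: 13.8
eef_pos: [0.4343, 0.144, 0.2466]
orientation: [0.03, 0.706, -0.03, 0.706]
wrist_force: [-0.1, 0.4, -1.1]
opening: 0.0384
```

```bash
python3 -c "
from h import *
from scipy.spatial.transform import Rotation as R
grab('scene','scene10');grab('side','side10')
crop('side10',180,100,340,300,4,'c10')
s=robot.read_state();m=R.from_quat(s['orientation']).as_matrix();print(s['eef_pos'],m[:,0],np.degrees(np.arctan2(m[1,1],m[0,1])),s['joint_positions'],s['opening'])"
```

```text
[0.43431584 0.14375868 0.24658641] [-1.02697018e-04 -2.09866275e-04 -9.99999973e-01] 85.13289185698922 [ 2.39008990e-01 -1.41084074e-01  1.58549954e+00 -1.81035186e-04
  1.69732665e+00 -1.24686310e+00] 0.0385865285825512
```

View pics/c10.png

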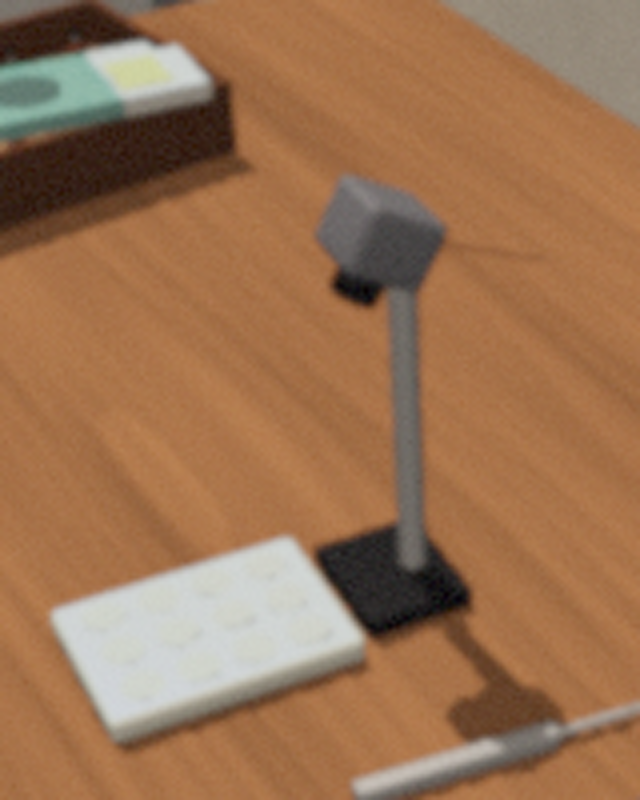

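View pics/scene10.png

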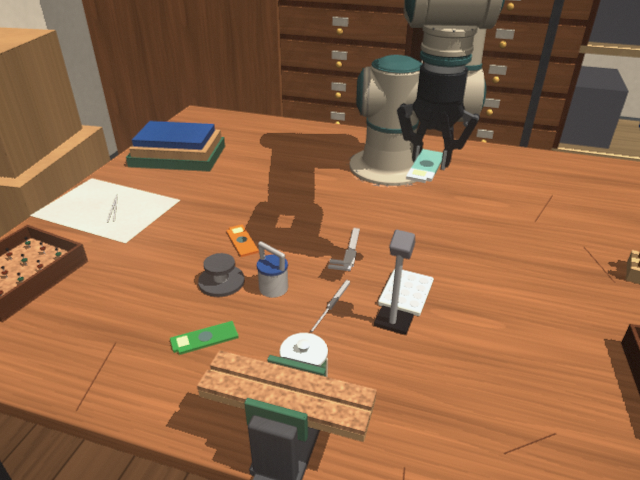

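{"api": "carry_out", "payload": {
  "plan": [
    {"tx": 0,"ty": 0,"tz": -0.1,"wx": 0,"wy": 0,"wz": 0,"fingers": 0.3},
    {"tx": 0,"ty": 0,"tz": -0.2,"wx": 0,"wy": 0,"wz": 0,"fingers": 0.3},
    {"tx": 0,"ty": 0,"tz": -0.2,"wx": 0,"wy": 0,"wz": 0,"fingers": 0.3},
    {"tx": 0,"ty": 0,"tz": -0.2,"wx": 0,"wy": 0,"wz": 0,"fingers": 0.3},
    {"tx": 0,"ty": 0,"tz": -0.2,"wx": 0,"wy": 0,"wz": 0,"fingers": 0.3},
    {"tx": 0,"ty": 0,"tz": -0.13,"wx": 0,"wy": 0,"wz": 0,"fingers": 0.3},
    {"tx": 0,"ty": 0,"tz": -0.057,"wx": 0,"wy": 0,"wz": 0,"fingers": 0.3},
    {"tx": 0,"ty": 0,"tz": 0,"wx": 0,"wy": 0,"wz": 0,"fingers": 0.3},
    {"tx": 0,"ty": 0,"tz": 0,"wx": 0,"wy": 0,"wz": 0,"fingers": 0.3}
  ],
  "squeeze": 60
}}

```text
clock: 14.8
eef_pos: [0.4347, 0.1443, 0.0847]
orientation: [0.029, 0.706, -0.029, 0.707]
wrist_force: [-0.5, -0.2, -0.6]
opening: 0.0387
```

```bash
python3 -c "
from h import *
from scipy.spatial.transform import Rotation as R
grab('scene','scene11');grab('side','side11')
crop('side11',160,160,320,290,5,'c11');crop('scene11',350,180,460,330,5,'c11c')
s=robot.read_state();m=R.from_quat(s['orientation']).as_matrix();print(s['eef_pos'],m[:,0],np.degrees(np.arctan2(m[1,1],m[0,1])),s['opening'])"
```

```text
[0.43488615 0.14450963 0.08506554] [ 2.56419464e-03  7.30360196e-04 -9.99996446e-01] 85.28206438677618 0.0388459522144957
```

View pics/c11.png

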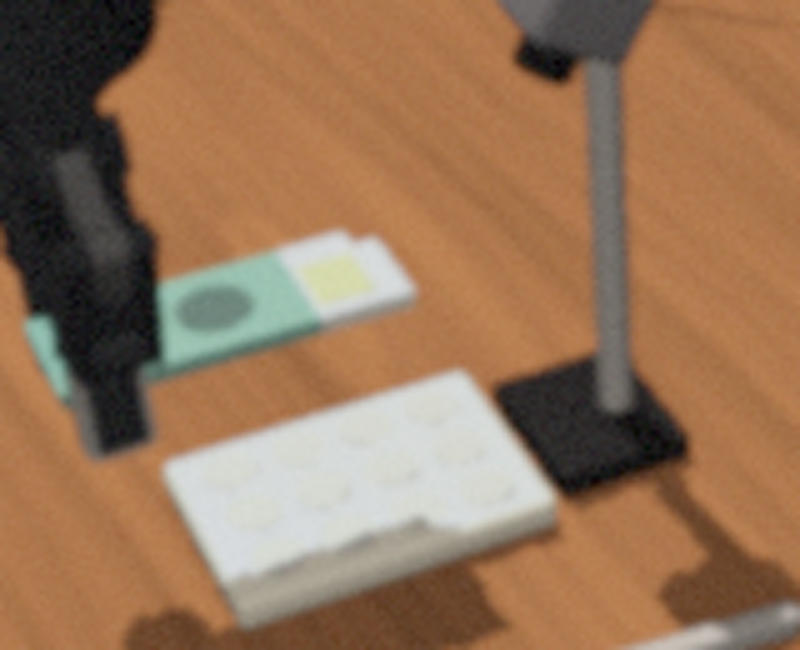

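View pics/c11c.png

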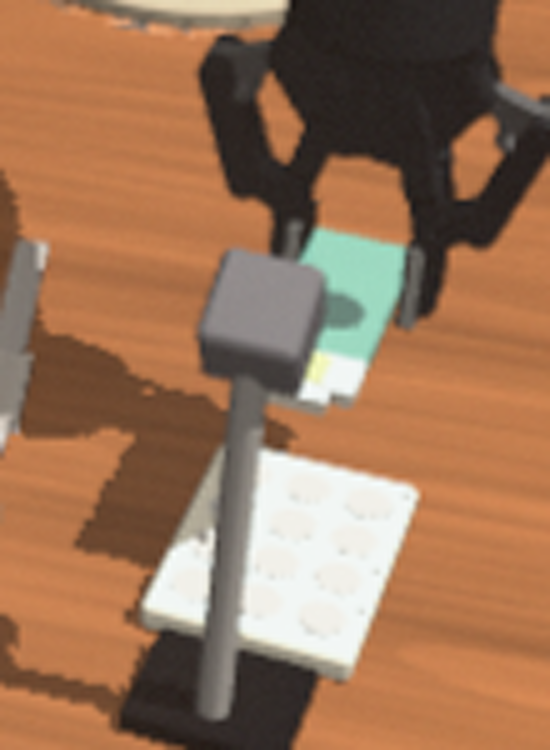

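```bash
cat > fit.py <<'E'
from h import *
from scipy.optimize import least_squares
from scipy.spatial.transform import Rotation as R
obs=[('side11',(55,-20),(415,289)),('side11',(47,20),(345,232)),('side11',(25,20),(277,256)),('side11',(25,-20),(322,325)),('side11',(-55,20),(27,322)),('side11',(55,12),(380,238)),
('scene11',(-55,20),(410,245)),('scene11',(-55,-20),(315,230)),('scene11',(25,20),(370,360)),('scene11',(47,20),(358,396))]
off={'side11':(160,160),'scene11':(350,180)}
B=R.from_euler('z',-5,degrees=True)
def T(p,xy): return p[:3]+(R.from_rotvec(p[3:])*B).apply([xy[0]/1e3,xy[1]/1e3,.003])
def res(p):
    r=[]
    for t,xy,q in obs:
        u,v=pix(t,T(p,xy)); r+=[u-q[0]/5-off[t][0],v-q[1]/5-off[t][1]]
    return r
np.set_printoptions(precision=4,suppress=True)
for sub in [obs,[o for o in obs if o[0]=='side11']]:
    obs=sub
    s=least_squares(res,[.474,.14,.092,0,0,0],loss='soft_l1'); p=s.x
    M=(R.from_rotvec(p[3:])*B).as_matrix()
    print(p[:3],'frost',p[:3]+.04*M[:,0],'xaxis',M[:,0],'z',M[:,2],'head',np.degrees(np.arctan2(M[1,0],M[0,0])));print(np.array(res(p)).round(1))
E
python3 fit.py; python3 -c "
from h import *
for u,v in [(200,221),(218,224),(230,212),(235,217)]: print(w('side11',u,v))"
```

```text
[0.478  0.1402 0.0923] frost [0.5178 0.1372 0.092 ] xaxis [ 0.9971 -0.0752 -0.0073] z [ 0.0045 -0.0382  0.9993] head -4.3125026346806346
[ 0.2  0.9 -0.5 -0.1 -0.  -1.2  0.5 -0.8 -0.5  0.1 -0.8 -0.   0.7  0.5
 -0.7 -0.2 -0.4  0.5 -0.8  0.2]
[0.4785 0.1421 0.0906] frost [0.5183 0.1378 0.0912] xaxis [ 0.9939 -0.1089  0.015 ] z [-0.0158 -0.0068  0.9999] head -6.253108946493753
[-0.   0.8  0.1  0.1  0.4 -0.9  0.  -0.9 -0.1  0.4 -0.4  0.2]
[0.47253732 0.14437684 0.09590877]
[0.49201881 0.12213341 0.09620009]
[0.51985173 0.1375011  0.09838528]
[0.52096297 0.12279724 0.09732998]
```

```bash
python3 -c "
from h import *
np.set_printoptions(precision=4,suppress=True)
P=np.array([w('side11',160+u/5,160+v/5,.012)[:2] for u,v in [(165,467),(465,371),(553,500),(230,582)]]);print(P,P.mean(0))
L=load('side11');p=L['p'].astype(int);d=L['d']
pts=[]
for v in range(200,246):
  for u in range(160,246):
    q=w('side11',u,v)
    if .083<q[2]<.11 and p[v,u].sum()>250 and d[v,u]>0 : pts.append(q)
pts=np.array(pts);print(len(pts))
for _ in range(3):
  A=np.c_[pts[:,:2]-[.48,.14],np.ones(len(pts))];c=np.linalg.lstsq(A,pts[:,2],rcond=None)[0];r=pts[:,2]-A@c;print(c,r.std(),len(pts));pts=pts[abs(r)<.004]
A=np.array([w('side11',u,v) for u in range(205,250,5) for v in range(252,268,4)]);print('plate z',np.median(A[:,2]))
"
```

```text
[[0.4623 0.1779]
 [0.5705 0.169 ]
 [0.562  0.0926]
 [0.4572 0.1143]] [0.513  0.1385]
1019
[0.0048 0.0587 0.0963] 0.0020401772204447556 1019
[0.0065 0.0415 0.0963] 0.0013435864922277426 959
[0.0052 0.0343 0.0964] 0.0012234701726256934 941
plate z 0.01317633710157673
```

```bash
python3 -c "
from h import *
np.set_printoptions(precision=4,suppress=True)
L=load('side11');d=L['d']
import cv2
# slide frame polygon inset on the top face: project
from scipy.spatial.transform import Rotation as R
M=R.from_euler('z',-5,degrees=True).as_matrix();m=np.array([.4775,.1402,.092])
rows=[]
for x in range(-20,54,4):
  for y in range(-14,15,4):
    if x>43 and y>8: continue
    u,v=pix('side11',m+M@[x/1e3,y/1e3,.003]); rows.append((x,y,w('side11',u,v)[2]))
r=np.array(rows);g=abs(r[:,2]-.096)<.006;r=r[g]
for y in sorted(set(r[:,1])): print(y,np.mean(r[r[:,1]==y,2]),np.sum(r[:,1]==y))
A=np.c_[r[:,:2]/1e3,np.ones(len(r))];print(np.linalg.lstsq(A,r[:,2],rcond=None)[0])
"
```

```text
-14.0 0.09689194119904947 19
-10.0 0.0969786641384565 19
-6.0 0.09670383241569386 19
-2.0 0.096932334808553 17
2.0 0.09667163330234126 18
6.0 0.0968681144856297 18
10.0 0.09692915299029593 15
14.0 0.09659139431374282 14
[ 0.0012 -0.006   0.0968]
```

{"api": "carry_out", "payload": {
  "plan": [
    {"tx": -0.014,"ty": 0,"tz": 0,"wx": 0,"wy": 0,"wz": 0,"fingers": 0.3},
    {"tx": 0,"ty": 0,"tz": 0,"wx": 0,"wy": 0,"wz": 0,"fingers": 0.3},
    {"tx": 0,"ty": 0,"tz": 0,"wx": 0,"wy": 0,"wz": 0,"fingers": 0.3},
    {"tx": 0,"ty": 0,"tz": 0,"wx": 0,"wy": 0,"wz": 0,"fingers": 0.3}
  ],
  "squeeze": 60
}}

```text
clock: 15.3
eef_pos: [0.4319, 0.1444, 0.0838]
orientation: [0.029, 0.706, -0.029, 0.707]
wrist_force: [-0.4, 0.1, 0.0]
opening: 0.0389
```

```bash
python3 -c "
from h import *
grab('side','side12')
s=robot.read_state();print(s['eef_pos'],s['opening'],s['clock'])"
```

```text
[0.43189105 0.14442142 0.08370767] 0.039000592032496804 15.35
```

View pics/side12.png

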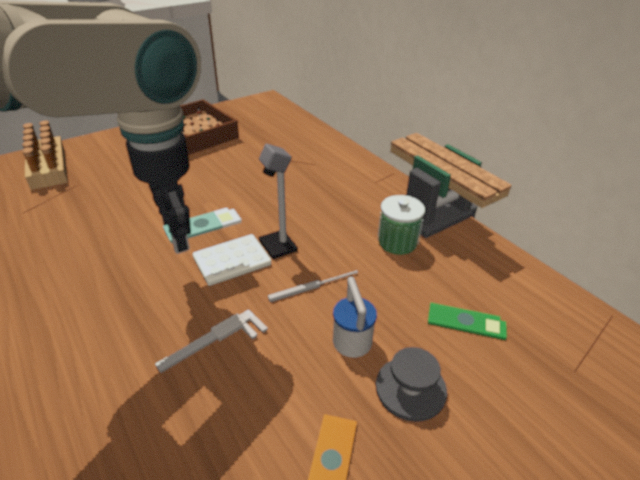

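The side view shows the slide held at (203,222) with its frosted end at (228,216), towards the camera post. The canister stands upright at (354,325), and the jar, caliper and probe have not moved. I'm handing the job in.

```bash
python3 -c "
from h import *
print(robot.close_job())"
```

```text
the job is handed in; nothing more can be done
None
```

I lifted the canister off by its handle and set it upright on the desk beside the stand. I then gripped the slide by its clear end, carried it over, turned it and handed in at about 15.4 s, still holding it over the spot plate.

**Slide position:** it is level to within about 0.5°, label up, at a heading of about −5° like the plate. Its frosted end points at the post, about 8 cm above the plate (estimated z 0.092–0.093 m).

**Other items:** the jar, caliper and probe look unmoved in the last side view, and the canister is still upright.

**Checks that disagreed:**
- **Centring along the slide:** the camera fits put the frosted point 1–5 mm past the plate's centre, while the arm's own pose gave about 1 mm. I split the difference with a 2 mm correction, so about 2–3 mm is uncertain. I did not repeat the fit after that correction.
- **Heading:** the two fits gave −4.3° and −6.3°, against −5° from the arm.
- **Tilt across the width:** one rough plane fit suggested about 2°, but a cleaner fit on the top face only showed it level.

The first move call was refused because its rows were incomplete; nothing moved.

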